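# Hang the dip basket up to drain

## Robot

A 7-joint arm with a two-finger parallel gripper is mounted at the origin on the work surface. World frame = base frame: x ahead of the robot, y to its left, z up, the work surface at z = 0. Lengths are in mm, angles in rad, forces in N, time in s.
With the tool pointing down it reaches from about 400 to 875 mm from the base axis. Payload 4.4 kg.
Tool frame: the origin (TCP) lies between the finger pads; the fingertips stand 17 mm ahead of it and the grasp point (between the pads) lies 2 mm behind it; z points along the fingers, y is the line along which they close (so a half turn about z gives the same grasp; the last joint's range is limited). The gripper opens to 85 mm and grips with 20 to 120 N. Pads are 22 mm wide; open, the fingers measure 114 mm over their backs; the gripper's body (76 mm by 85 mm) begins 54 mm behind the grasp point. The pads swing forward as they close: fully open they stand 13 mm farther back than shut.
Start: joints at [1.278, 0.628, 0.038, 1.517, -0.027, 0.996, -0.02], TCP at [146.186, -633.362, 248.313] pointing down, gripper open.
Joint ranges: [-3.06, 3.06], [-0.37, 2.12], [-1.25, 1.32], [0.18, 2.47], [-1.1, 4.24], [0.23, 1.98], [-2.94, 2.94]. Speed limits (rad/s): [2.57, 2.57, 3.14, 3.14, 3.14, 3.14, 3.14].

## Interface

Orientations are given as [roll, pitch, yaw] about the fixed x, y, z axes, in that order (R = Rz(yaw) Ry(pitch) Rx(roll)).
In Python, from cell import sensors, get_image, ctrl gives the robot as it stands.
- The arm moves only by the tool send_rows, never from a script. Its argument "series" is a list of rows, each a list of 3 entries, a list of its own where there are three numbers: the finger opening in mm, from 0 to 85.4, then the shift along the world's x, y, z in units of 60 mm (1.0 is 60 mm), then the turn, a rotation vector about the world's x, y, z in units of 5 degrees (1.0 is 5 degrees). A call has 1 to 8 rows; each row shifts and turns the commanded pose from where the row before left it; what a row does not reach is not made up. A row lasts 1/8 s, in which the tool goes at most 62.5 mm and 10.7 degrees, less where a joint would pass 70% of its speed; a pose out of reach is approached as far as the arm can. A call is refused whole if a number of a shift passes 1 or a number of a turn 1, either way. A call with a gripper value outside its range is refused whole. The fingers move at their own pace and stop on an object; the grip force is fixed at half the most. Time passes only in rows, so rows that do not move let the fingers close. It gives the time, the measured TCP pose, the force, the opening and the grip force at its end, in the units of the state.
- sensors.read_state(): the state, without advancing time (a new reading comes with each control period).
- get_image(name): name is "side" or "top" or "wrist"; returns a dict with "img" (480x640x3 uint8, red, green, blue), "depth" (480x640 float32, mm along the optical axis (not along the pixel's ray), 0 where there is no reading), "vfov" (degrees; the focal length in pixels is half the picture's height over the tangent of half this angle, whatever the lens; pixels are square), "cx", "cy" (the principal point, pixels), "k1" (the pictures are not rectified: a ray, as slopes to the right and down, at radius r is drawn at 1 + k1 r^2 times it, then the intrinsics apply), "world_to_cam" (4x4, takes a point from world to camera coordinates). Camera axes: x right, y down, z forward; pixel columns grow to the right and rows downward; lengths in mm; the calibration is good to about 2 mm. A picture is of the moment at which its call begins.
- ctrl.finish_job(): hands the job in; it is judged then, once.
The state is a dict: "clock": time; "qpos": joint angles; "qd": joint speeds; "tau": joint torques, N m; "eef_pos": TCP position; "tool_rot": TCP orientation; "force": force on the tool from outside, world axes, zero at the start; "torque": the same for the moment, N m; "width": finger opening in mm; "gripper_force": force on a finger pad.
Only numpy, scipy, OpenCV 4.12 (cv2) and the standard library are available. Lean on these libraries where they do the work, as an engineer would, in place of code of your own. Each camera call takes 0.05 s, during which the arm holds its last target. There are 200 camera calls.

## Task

Lift the dip basket, with the carburettor casting in it, out of the grey soaking tub and hang it by its wire handle on the hook of the drip stand, so that the hook sits in the kink at the middle of the handle and the basket hangs freely and upright over the drip tray, clear of it, with no more than a slight sway. The casting must stay in the basket; leave the tub where it stands and do not disturb the spray can, the screwdriver or the jar.

Things in the scene. Friction and masses are not known exactly. Their poses are not given: they have to be found in the camera images.
- tub: Loose open grey tub in which the basket is nested, outside 114 (x) x 154 (y) x 62 mm high, walls and floor 4 mm thick, 0.9 kg. Origin: centre of its underside. It holds the basket with 8 mm of play all round.
- basket: Loose open slotted sheet-steel basket with a rigid wire handle (see handle_kink), outside 90 (x) x 130 (y) x 55 mm high, walls and floor 3 mm, about 0.28 kg; it stands on the floor of the tub, its long side along the tub's. Origin: centre of its underside, z up.
- handle_kink (a point): Top of the handle's kink, on the wire's centre line 150 mm above the basket's origin. The handle is 10 mm round wire in the basket's y-z plane (x = 0): upright legs at y = -64 and +64 mm, a level bar between them, centre 142 mm above the origin; from y = -16 to +16 it rises in a blunt kink. Grip the bar's level parts beside the kink from above, fingers closing along basket x.
- casting: Loose aluminium carburettor casting, 40 x 56 mm and 38 mm high, about 0.14 kg, a flat flange with a round bore on it, lying loose on the basket's floor. Origin: centre of its underside.
- drip_stand: Fixed steel stand. Origin: on the table, middle of its drip tray, straight below the hook's seat. Tray 170 (x) x 190 (y) x 22 mm high. A 16 mm round post, 255 mm high, stands behind the tray at x = +98 mm; from its top a hook runs to the stand's -x (roughly towards the robot). The handle goes over the hook's tip from the -x side, its bar along the stand's y. Nothing is higher than 267 mm.
- hook_seat (a point): Top surface of the hook at the bottom of its dip, 240 mm above the table, axes as the stand's; a wire's centre rests about 5 mm above it. The hook is 10 mm round bar; its centre line in the stand's (x, z), mm: post (98, 252), (30, 237), seat (0, 235), (-25, 241), tip (-40, 262).
- hook_tip (a point): Centre of the round free end of the hook, 262 mm above the table (the metal reaches 5 mm higher), 40 mm in -x of the seat.
- spray_can: Bystander: white upright can, 64 mm across, 125 mm high. Origin: centre of its underside.
- screwdriver: Bystander: black-handled screwdriver, 180 mm long, lying on the table along its own x, handle to -x.
- jar: Bystander: amber jar with a dark cap, 60 mm across, 75 mm high. Origin: centre of its underside.
There are look-alikes about, which are no part of the job. What is shaped like the basket but green or red is not meant.

How it is judged:
By the outcome, as a careful person would: the job done as asked, in the order asked, and still so for the second after the job is handed in, with the robot touching nothing.
It also fails if it takes over 58 s, if anything falls off the work surface, if the arm or the gripper's body presses on something with over 40 N, if the wrist force passes 120 N, or if a joint passes its speed limit or range.

## Working session

There is one attempt and no reset: what is moved stays moved. The work goes in short steps, Python scripts to look and compute and a tool call to move; the robot and the scene stay as the last step left them, time stands still between calls to the robot, and variables do not carry over. Pictures are saved under pics/ and viewed, at most 10 in all, crops included, and the job is handed in when it is done.

Besides the shell and the picture viewer there is one more tool, called after "Request:" by a JSON object that holds its "name" and its "arguments". send_rows: Moves the arm, as the interface text tells. Its arguments: {"type":"object","properties":{"series":{"type":"array"}},"required":["series"]}

```bash
mkdir -p pics; cat > h.py <<'E'
import numpy as np, cv2
from cell import sensors, get_image, ctrl
def cam(n,save=None):
    d=get_image(n)
    if save: cv2.imwrite('pics/'+save,d['img'][:,:,::-1])
    return d
def K(d):
    f=240/np.tan(np.radians(d['vfov'])/2)
    return np.array([[f,0,d['cx']],[0,f,d['cy']],[0,0,1.]]), np.array([d['k1'],0,0,0,0.])
def ray(d,u,v):
    k,D=K(d); p=cv2.undistortPoints(np.array([[[u,v]]],float),k,D)[0,0]
    T=d['world_to_cam']; R=T[:3,:3]; t=T[:3,3]
    return -R.T@t, R.T@np.array([p[0],p[1],1.])
def atz(d,u,v,z):
    o,r=ray(d,u,v); return o+r*(z-o[2])/r[2]
def atd(d,u,v):
    o,r=ray(d,u,v); return o+r*d['depth'][int(v),int(u)]
def cloud(d):
    k,D=K(d); v,u=np.mgrid[:480,:640]
    p=cv2.undistortPoints(np.stack([u,v],-1).reshape(-1,1,2).astype(float),k,D)[:,0]
    z=d['depth'].ravel(); c=np.c_[p*z[:,None],z]
    T=d['world_to_cam']; w=(c-T[:3,3])@T[:3,:3]
    w[z==0]=np.nan
    return w.reshape(480,640,3)
def proj(d,P):
    T=d['world_to_cam']; k,D=K(d)
    return cv2.projectPoints(np.array(P,float).reshape(-1,1,3),cv2.Rodrigues(T[:3,:3])[0],T[:3,3],k,D)[0][:,0]
E
python3 - <<'E'
from h import *
for n in('top','side'): 
    d=cam(n,n+'0.png'); print(n,d['vfov'],d['k1'],np.linalg.inv(d['world_to_cam']).round(2))
print(sensors.read_state())
E
```

```text
top 57.43964147992483 -0.08256020969107795 [[ 1.00000e-02 -9.90000e-01  1.50000e-01  3.38430e+02]
 [-1.00000e+00 -2.00000e-02 -1.00000e-02 -1.17800e+02]
 [ 1.00000e-02 -1.50000e-01 -9.90000e-01  1.31602e+03]
 [ 0.00000e+00  0.00000e+00  0.00000e+00  1.00000e+00]]
side 56.61911432361267 -0.04874224238747074 [[ 9.9000e-01 -9.0000e-02  1.0000e-01  4.0589e+02]
 [-1.4000e-01 -7.3000e-01  6.7000e-01 -8.1845e+02]
 [ 1.0000e-02 -6.8000e-01 -7.4000e-01  9.2823e+02]
 [ 0.0000e+00  0.0000e+00  0.0000e+00  1.0000e+00]]
{'clock': 0.1, 'qpos': array([ 1.27820693,  0.62927753,  0.03846876,  1.51824077, -0.02704269,
        0.99630843, -0.02001291]), 'qd': array([-2.63714057e-03, -6.00318972e-04,  4.05981437e-04, -2.56301806e-03,
        1.67418100e-03,  1.13001868e-03, -7.57895796e-06]), 'tau': array([ 3.09610870e-03, -5.64534009e+01,  1.23088550e+00, -1.93972385e+01,
        1.13558932e-02,  5.42654539e-03, -1.24745210e-05]), 'eef_pos': array([ 146.06414197, -632.84092203,  247.47467277]), 'tool_rot': array([-3.13987681e+00, -3.59357462e-06,  2.26734453e-01]), 'force': array([ 0.46280533, -0.48113271,  0.25890158]), 'torque': array([-0.01563045, -0.03448282, -0.0389096 ]), 'gripper_force': 0.0, 'width': 85.1650156819566}
```

View pics/top0.png

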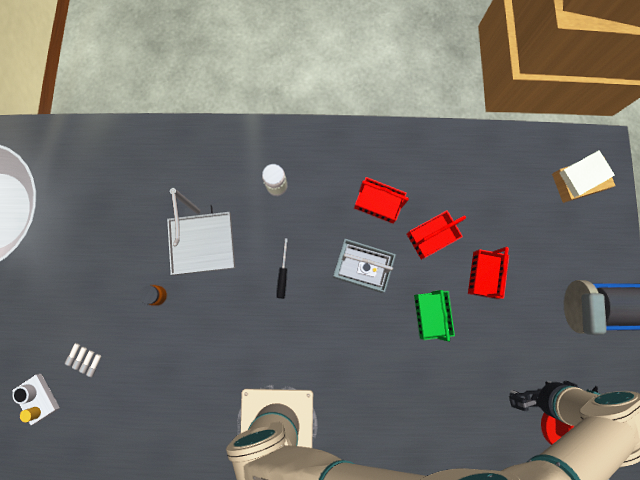

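View pics/side0.png

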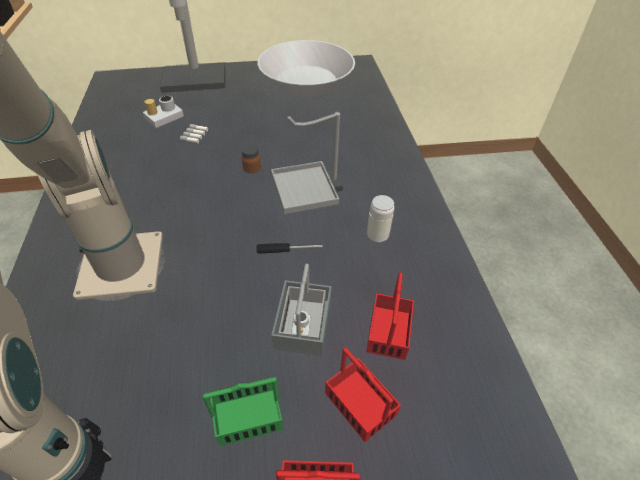

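The top view shows the tub with the grey basket at about (365,265), the handle running (345,258)–(393,267), and the drip stand with its tray centre at about (200,243), post top (173,191) and hook tip (177,243). The side view agrees: basket (303,310), hook tip (291,120). I'll enlarge both areas.

```bash
python3 - <<'E'
from h import *
t=cam('top');s=cam('side')
def crop(d,x,y,w,h,k): return cv2.resize(d['img'][y:y+h,x:x+w,::-1],None,fx=k,fy=k,interpolation=cv2.INTER_CUBIC)
a=crop(t,325,230,80,70,5);b=crop(t,155,180,90,100,5)[:350,:400]
c=crop(s,265,255,80,50*2//2+50-50+20,5);e=crop(s,265,100,80,50,5)
cv2.imwrite('pics/crop.png',np.vstack([np.hstack([a,cv2.resize(crop(t,160,180,80,50,5),(400,250))]) if 0 else np.hstack([a[:300],crop(t,160,185,80,60,5)]),np.hstack([crop(s,265,260,80,60,5),crop(s,265,105,80,60,5)])]))
# clouds
for n,d,m in(('top',t,(325,230,405,300)),('side',s,(265,255,345,360))):
    w=cloud(d)[m[1]:m[3],m[0]:m[2]].reshape(-1,3)
    for lo,hi in((130,175),(56,70)):
        q=w[(w[:,2]>lo)&(w[:,2]<hi)]
        print(n,lo,len(q), q.mean(0).round(1) if len(q) else '', [ (x.round(1)) for x in cv2.minAreaRect(q[:,:2].astype(np.float32))[0:1]and map(np.array,cv2.minAreaRect(q[:,:2].astype(np.float32)))] if len(q)>4 else '', (q[:,2].min(),q[:,2].max()) if len(q) else '')
for n,d,m in(('top',t,(160,180,240,280)),('side',s,(265,100,345,215))):
    w=cloud(d)[m[1]:m[3],m[0]:m[2]].reshape(-1,3)
    for lo,hi in((225,275),(255,275),(14,30)):
        q=w[(w[:,2]>lo)&(w[:,2]<hi)]
        if len(q)>4: print(n,lo,len(q), q.mean(0).round(1), [np.round(x,1) for x in cv2.minAreaRect(q[:,:2].astype(np.float32))])
E
```

```text
top 130 193 [ 465.4 -245.8  149.6] [array([ 465.5, -246.6]), array([136.7,  10.2]), np.float64(74.7)] (np.float64(132.57368488607653), np.float64(160.7838100512496))
top 56 395 [ 465.2 -247.9   60.4] [array([ 464.7, -246.5]), array([154.8, 114.6]), np.float64(73.5)] (np.float64(56.01906774258606), np.float64(69.32876197131831))
side 130 283 [ 466.6 -265.7  149.5] [array([ 475. , -300.4]), array([ 66.5, 232.8]), np.float64(11.2)] (np.float64(130.0820926028323), np.float64(162.21504636215562))
side 56 772 [ 460.7 -253.9   60.6] [array([ 464.3, -245.8]), array([158.4, 115.3]), np.float64(74.1)] (np.float64(56.042857841141604), np.float64(69.42100651127909))
top 225 272 [565.4 245.7 246. ] [array([558.3, 245.5]), array([148.9,  15. ]), np.float64(7.4)]
top 255 37 [537.2 242.3 259.6] [array([557.4, 245.7]), array([147.3,  10.5]), np.float64(8.2)]
top 14 592 [556.1 245.5  20.6] [array([541.6, 243.6]), array([200.9, 192.7]), np.float64(7.5)]
side 225 260 [566.3 244.6 244.4] [array([557. , 242.1]), array([148.9,  19.7]), np.float64(11.6)]
side 255 27 [537.6 240.9 260.2] [array([556.6, 243.2]), array([149. ,  11.1]), np.float64(6.8)]
side 14 600 [550.2 241.2  21.1] [array([540.7, 246.2]), array([201.5, 198.8]), np.float64(7.8)]
```

View pics/crop.png

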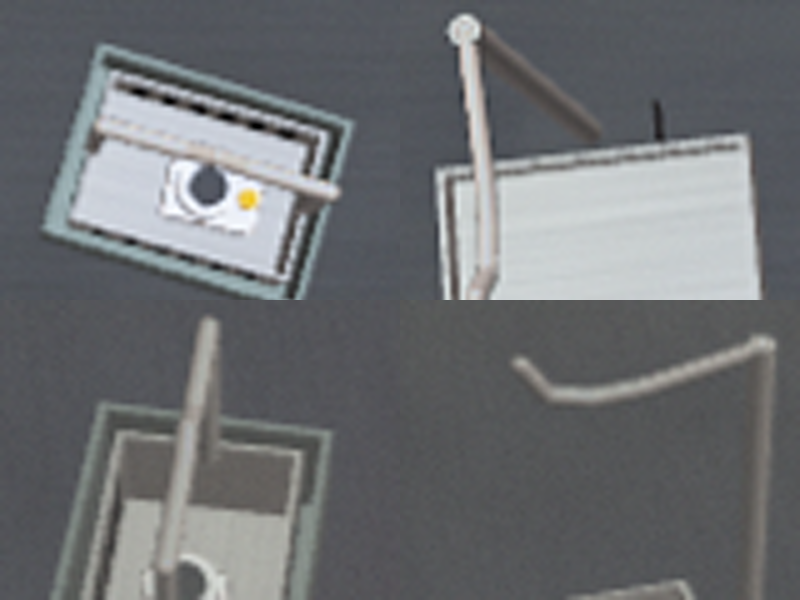

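The crops show the handle bar lying midway over the tub and the hook tip pointing toward the robot (-x). The clouds agree with the given sizes: tub 115x155 at z≈61, bar top ≈150, hook ≈149 long. I'll refine the lines.

```bash
python3 - <<'E'
from h import *
for n,mh,mb,zz in(('top',(160,180,240,280),(325,230,405,300),0),('side',(265,100,345,215),(265,255,345,360),0)):
    d=cam(n);W=cloud(d)
    for nm,m,lo,hi in(('hook',mh,230,275),('bar',mb,143,156),('barall',mb,135,170)):
        w=W[m[1]:m[3],m[0]:m[2]].reshape(-1,3);q=w[(w[:,2]>lo)&(w[:,2]<hi)]
        if nm!='hook': q=q[np.hypot(q[:,0]-465,q[:,1]+246)<75]
        vx,vy,x0,y0=cv2.fitLine(q[:,:2].astype(np.float32),cv2.DIST_HUBER,0,.01,.01).ravel()
        if (nm=='hook' and vx<0) or (nm!='hook' and vy<0): vx,vy=-vx,-vy
        s=(q[:,:2]-[x0,y0])@[vx,vy]
        a,b=s.min(),s.max()
        mid=(a+b)/2 if nm!='hook' else a+45
        print(n,nm,len(q),'ang',np.degrees(np.arctan2(vy,vx)).round(1),'len',(b-a).round(1),'pt',np.round([x0+vx*mid,y0+vy*mid],1))
        if nm=='hook':
            k=np.abs(s-mid)<8;print(' seat z top',np.percentile(q[k,2],[50,95]).round(1))
    print(n,'expected kink, seat px')
E
```

```text
top hook 267 ang 8.0 len 148.7 pt [529.3 240.2]
 seat z top [238.9 241. ]
top bar 171 ang 74.6 len 136.8 pt [ 465.3 -246.7]
top barall 192 ang 74.4 len 136.8 pt [ 465.1 -246.6]
top expected kink, seat px
side hook 252 ang 6.7 len 148.7 pt [527.  239.9]
 seat z top [237.5 240.8]
side bar 218 ang 74.5 len 136.3 pt [ 465.  -247.3]
side barall 258 ang 74.5 len 137.5 pt [ 464.8 -247.9]
side expected kink, seat px
```

Request:
{"name": "send_rows", "arguments": {"series": [[85, [0.5, 0.6, 0], [0, 0, 1]], [85, [0.65, 0.7, 0], [0, 0, 1]], [85, [0.65, 0.7, 0], [0, 0, 1]], [85, [0.65, 0.75, 0], [0, 0, 1]], [85, [0.65, 0.75, 0], [0, 0, 1]], [85, [0.65, 0.75, 0], [0, 0, 1]], [85, [0.65, 0.75, 0], [0, 0, 1]], [85, [0.6, 0.7, 0], [0, 0, 1]]]}}

```text
clock: 1.3
eef_pos: [447.5, -289.7, 248.6]
tool_rot: [3.141, -0.0, 0.928]
force: [0.2, -1.1, 0.6]
width: 85.0
gripper_force: 0.0
```

Request:
{"name": "send_rows", "arguments": {"series": [[85, [0.05, 0.05, 0], [0, 0, 0.9]], [85, [0.05, 0.05, 0], [0, 0, 0.9]], [85, [0.04, 0.06, 0], [0, 0, 0.9]], [85, [0, 0, 0], [0, 0, 0.9]], [85, [0, 0, -0.3], [0, 0, 0.68]], [85, [0, 0, -0.4], [0, 0, 0]], [85, [0, 0, -0.2], [0, 0, 0]], [85, [0, 0, 0], [0, 0, 0]]]}}

```text
clock: 2.3
eef_pos: [454.2, -281.6, 193.7]
tool_rot: [-3.14, -0.0, 1.298]
force: [-0.2, -0.7, 0.4]
width: 84.7
gripper_force: 0.0
```

```bash
python3 - <<'E'
from h import *
s=sensors.read_state();print(s['eef_pos'].round(1),s['tool_rot'].round(3),s['qpos'].round(2))
d=cam('wrist','w1.png')
print(proj(d,[[465,-247,154],[455.4,-281.7,146]]).round(0))
E
```

```text
[ 454.2 -281.6  193.7] [-3.14  -0.     1.298] [ 0.68  0.55 -0.26  1.89  0.2   0.73  0.03]
[[323. 214.]
 [323. 282.]]
```

View pics/w1.png

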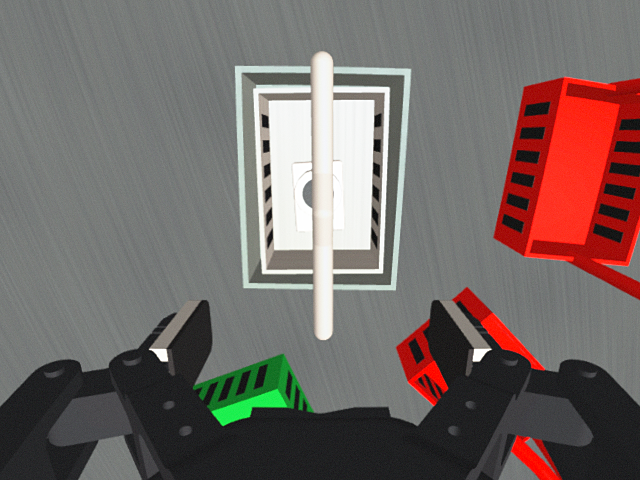

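The wrist view has the bar along column 322, rows 52–340, with the kink near row 198. I'm comparing that with the projected model.

```bash
python3 - <<'E'
from h import *
d=cam('wrist')
k=np.array([465,-247]);y=np.array([.267,.964]);x=np.array([.964,-.267])
for s in(-69,-16,0,16,69): print(s,proj(d,[[*(k+s*y),154 if s==0 else 146]]).round(0))
print('tub corners',proj(d,[[*(k+a*57*x+b*77*y),62] for a in(-1,1) for b in(-1,1)]).round(0).tolist())
W=cloud(d)
for v in range(55,345,12):
    print(v,W[v,322].round(1), end=' ; ')
print(np.linalg.inv(d['world_to_cam']).round(2))
E
```

```text
-69 [[322. 339.]]
-16 [[321. 242.]]
0 [[322. 213.]]
16 [[321. 176.]]
69 [[321.  52.]]
tub corners [[245.0, 291.0], [233.0, 69.0], [397.0, 290.0], [409.0, 69.0]]
55 [ 483.3 -182.2  149.1] ; 67 [ 481.9 -187.1  151.1] ; 79 [ 480.6 -191.6  149.8] ; 91 [ 479.3 -196.3  149.9] ; 103 [ 478.  -201.2  150.6] ; 115 [ 476.7 -205.9  149.1] ; 127 [ 475.3 -210.8  150.1] ; 139 [nan nan nan] ; 151 [ 472.5 -220.8  150.4] ; 163 [ 471.1 -225.8  150.8] ; 175 [ 469.7 -230.9  150.5] ; 187 [ 468.4 -235.7  154.1] ; 199 [ 467.  -240.5  156.7] ; 211 [ 465.7 -245.3  158.4] ; 223 [ 464.1 -250.8  157. ] ; 235 [ 462.3 -257.4  152. ] ; 247 [ 460.7 -263.5  150.2] ; 259 [ 459.  -269.4  150. ] ; 271 [ 457.4 -275.1  150.3] ; 283 [ 455.9 -280.8  151.2] ; 295 [ 454.1 -287.2  150.5] ; 307 [ 452.4 -293.2  150.9] ; 319 [ 450.6 -299.7  150.6] ; 331 [ 448.7 -306.6  150.1] ; 343 [ 423.7 -400.6   -0.6] ; [[ 9.6000e-01 -2.6000e-01 -7.0000e-02  4.7293e+02]
 [-2.7000e-01 -9.3000e-01 -2.6000e-01 -2.1508e+02]
 [ 0.0000e+00  2.7000e-01 -9.6000e-01  3.1932e+02]
 [ 0.0000e+00  0.0000e+00  0.0000e+00  1.0000e+00]]
```

The model matches to within about 1 mm. I'll descend and grip.

Request:
{"name": "send_rows", "arguments": {"series": [[85, [0.02, 0, -0.3], [0, 0, 0]], [85, [0, 0, -0.3], [0, 0, 0]], [85, [0, 0, -0.23], [0, 0, 0]], [85, [0, 0, 0], [0, 0, 0]], [0, [0, 0, 0], [0, 0, 0]], [0, [0, 0, 0], [0, 0, 0]], [0, [0, 0, 0], [0, 0, 0]], [0, [0, 0, 0], [0, 0, 0]]]}}

```text
clock: 3.4
eef_pos: [455.9, -281.9, 144.7]
tool_rot: [3.141, 0.0, 1.298]
force: [0.3, -0.8, -0.2]
width: 11.6
gripper_force: 0.0
```

Request:
{"name": "send_rows", "arguments": {"series": [[0, [0, 0, 0], [0, 0, 0]], [0, [0, 0, 0], [0, 0, 0]], [0, [0, 0, 0.04], [0, 0, 0]], [0, [0, 0, 0.08], [0, 0, 0]], [0, [0, 0, 0.1], [0, 0, 0]], [0, [0, 0, 0.1], [0, 0, 0]], [0, [0, 0, 0.05], [0, 0, 0]], [0, [0, 0, 0], [0, 0, 0]]]}}

```text
clock: 4.4
eef_pos: [455.9, -281.9, 167.0]
tool_rot: [3.141, 0.0, 1.298]
force: [0.2, -0.5, -4.4]
width: 8.1
gripper_force: 58.4
```

```bash
python3 - <<'E'
from h import *
s=sensors.read_state();print(s['eef_pos'].round(1),s['tool_rot'].round(3),s['force'].round(2),s['torque'].round(2))
d=cam('wrist','w2.png');W=cloud(d)
for v in range(40,320,30): print(v,W[v,322].round(1))
E
```

```text
[ 455.9 -281.9  167. ] [3.141 0.    1.298] [ 0.25 -0.51 -4.43] [-0.14  0.06  0.02]
40 [ 482.7 -187.5  170.3]
70 [ 480.3 -195.9  170.9]
100 [ 478.  -204.2  169.7]
130 [ 475.6 -213.   172.1]
160 [ 473.1 -221.9  171.9]
190 [ 470.5 -231.1  171.5]
220 [ 468.1 -239.6  176.7]
250 [ 465.6 -248.7  178.4]
280 [ 462.4 -260.3  173.6]
310 [ 459.2 -272.   171.8]
```

View pics/w2.png

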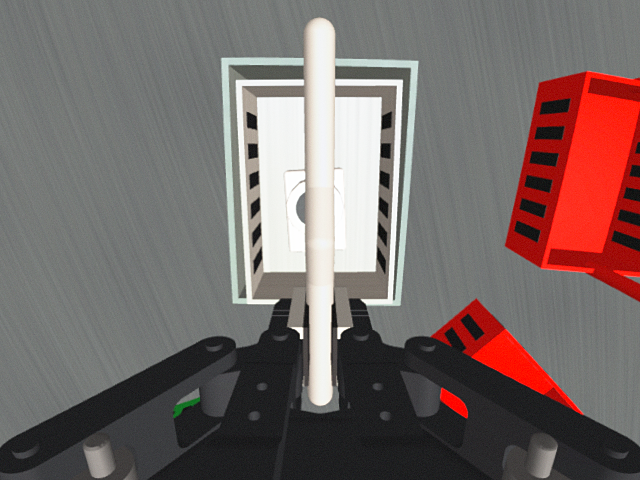

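The basket is lifted (about -4.5 N) and level, with the tub still in place. Next I raise it clear.

Request:
{"name": "send_rows", "arguments": {"series": [[0, [0, 0, 0.1], [0, 0, 0]], [0, [0, 0, 0.2], [0, 0, 0]], [0, [0, 0, 0.3], [0, 0, 0]], [0, [0, 0, 0.4], [0, 0, 0]], [0, [0, 0, 0.4], [0, 0, 0]], [0, [0, 0, 0.3], [0, 0, 0]], [0, [0, 0, 0.2], [0, 0, 0]], [0, [0, 0, 0.07], [0, 0, 0]]]}}

```text
clock: 5.45
eef_pos: [456.0, -281.8, 285.8]
tool_rot: [3.14, 0.0, 1.298]
force: [-0.1, -0.6, -5.3]
width: 8.3
gripper_force: 58.6
```

Request:
{"name": "send_rows", "arguments": {"series": [[0, [0, 0.05, 0], [0, 0, 0]], [0, [0, 0.1, 0], [0, 0, 0]], [0, [0, 0.15, 0], [0, 0, 0.1]], [0, [0, 0.2, 0], [0, 0, 0.2]], [0, [0, 0.25, 0], [0, 0, 0.2]], [0, [0, 0.3, 0], [0, 0, 0.2]], [0, [0, 0.3, 0], [0, 0, 0.2]], [0, [0, 0.3, 0], [0, 0, 0.2]]]}}

```text
clock: 6.45
eef_pos: [455.8, -181.3, 285.0]
tool_rot: [3.141, -0.0, 1.396]
force: [1.0, -0.2, -4.0]
width: 7.7
gripper_force: 58.5
```

Request:
{"name": "send_rows", "arguments": {"series": [[0, [0, 0.3, 0], [0, 0, 0.2]], [0, [0, 0.3, 0], [0, 0, 0.2]], [0, [0, 0.3, 0], [0, 0, 0.2]], [0, [0, 0.3, 0], [0, 0, 0.2]], [0, [0, 0.3, 0], [0, 0, 0.2]], [0, [0, 0.3, 0], [0, 0, 0.2]], [0, [0, 0.3, 0], [0, 0, 0.2]], [0, [0, 0.3, 0], [0, 0, 0.2]]]}}

```text
clock: 7.45
eef_pos: [455.8, -37.6, 284.9]
tool_rot: [3.141, -0.0, 1.535]
force: [-0.5, -0.1, -4.9]
width: 7.9
gripper_force: 58.5
```

Request:
{"name": "send_rows", "arguments": {"series": [[0, [0, 0.3, 0], [0, 0, 0.2]], [0, [0, 0.3, 0], [0, 0, 0.2]], [0, [0, 0.3, 0], [0, 0, 0.2]], [0, [0, 0.3, 0], [0, 0, 0.2]], [0, [0, 0.3, 0], [0, 0, 0.2]], [0, [0, 0.3, 0], [0, 0, 0.2]], [0, [0, 0.3, 0], [0, 0, 0.2]], [0, [0, 0.3, 0], [0, 0, 0.2]]]}}

```text
clock: 8.45
eef_pos: [455.8, 106.4, 284.9]
tool_rot: [-3.142, -0.0, 1.675]
force: [0.7, 0.6, -5.4]
width: 7.9
gripper_force: 58.5
```

Request:
{"name": "send_rows", "arguments": {"series": [[0, [0, 0.28, 0], [0, 0, 0.1]], [0, [0, 0.25, 0], [0, 0, 0.1]], [0, [0, 0.25, 0], [0, 0, 0.1]], [0, [0, 0.2, 0], [0, 0, 0]], [0, [0, 0.15, 0], [0, 0, 0]], [0, [0, 0.15, 0], [0, 0, 0]], [0, [0, 0.1, 0], [0, 0, 0]], [0, [0, 0.05, 0], [0, 0, 0]]]}}

```text
clock: 9.45
eef_pos: [455.8, 191.3, 284.9]
tool_rot: [-3.142, -0.0, 1.7]
force: [-0.6, 0.3, -4.4]
width: 8.2
gripper_force: 58.5
```

```bash
python3 - <<'E'
from h import *
s=sensors.read_state();print(s['eef_pos'].round(1),s['tool_rot'].round(3),s['force'].round(2),s['torque'].round(2),s['qpos'].round(2))
d=cam('wrist','w3.png');W=cloud(d)
print(proj(d,[[528,240,240]]))
for v in range(40,320,30): print(v,W[v,322].round(1))
E
```

```text
[455.8 191.3 284.9] [-3.142 -0.     1.7  ] [-0.65  0.26 -4.42] [-0.17 -0.06  0.03] [-0.09  0.4  -0.51  1.88  0.24  0.92 -0.58]
[[485.76939136 205.99207875]]
40 [443.8 288.7 288.2]
70 [444.9 280.1 288.8]
100 [446.  271.4 288.4]
130 [447.2 262.5 289.6]
160 [448.4 253.3 289.7]
190 [449.6 243.8 289.4]
220 [450.8 234.9 293.9]
250 [451.9 226.  297. ]
280 [453.6 213.7 291.3]
310 [455.2 201.8 289.9]
```

View pics/w3.png

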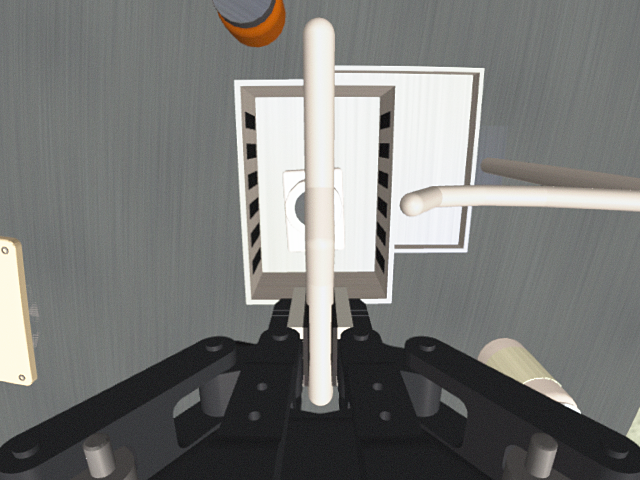

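The wrist view shows the hook tip at (412,204), right of the bar (column 320), with the kink at about (318,245). The jar and can are well clear. I'll measure hook and kink in this one camera.

```bash
python3 - <<'E'
from h import *
d=cam('wrist');W=cloud(d)
q=W[170:225,395:640].reshape(-1,3);q=q[(q[:,2]>228)&(q[:,2]<275)]
l=cv2.fitLine(q[:,:2].astype(np.float32),cv2.DIST_HUBER,0,.01,.01).ravel();v=l[:2]*np.sign(l[0])
s=(q[:,:2]-l[2:])@v
print('ang',np.degrees(np.arctan2(v[1],v[0])),'seat',l[2:]+v*(s.min()+45),'zmax',q[:,2].max())
for a in range(5,100,10):
    k=abs(s-s.min()-a)<3;print(a-45,np.percentile(q[k,2],90).round(1) if k.any() else '',end=' ')
p=W[30:330,300:345].reshape(-1,3);p=p[p[:,2]>280]
l=cv2.fitLine(p[:,:2].astype(np.float32),cv2.DIST_HUBER,0,.01,.01).ravel();v=l[:2]*np.sign(l[1])
print('\nbar ang',np.degrees(np.arctan2(v[1],v[0])))
s=(p[:,:2]-l[2:])@v
k=p[:,2]>294.; print('kink',np.c_[p[k]].mean(0), 'far end',l[2:]+v*s.max(),'kink from end', l[2:]+v*(s.max()-69))
E
```

```text
ang 7.1534204 seat [526.52074029 245.22828009] zmax 267.61203732957676
-40 266.4 -30 257.9 -20 244.8 -10 242.4 0 240.1 10 240.4 20 241.0 30 242.0 40 244.3 50 246.5 
bar ang 97.89018
kink [452.01139627 222.02966668 296.82249396] far end [442.00567696 292.35317552] kink from end [451.47764959 224.00639892]
```

```bash
python3 - <<'E'
from h import *
for n,(u0,v0,u1,v1) in(('top',(110,170,260,320)),('side',(200,60,360,260))):
    d=cam(n,n+'4.png');W=cloud(d)
    c=proj(d,[[451,227,292]])[0];h=proj(d,[[528,240,240]])[0];print(n,'kink px',c.round(),'seat px',h.round())
    w=W.reshape(-1,3);u=np.array([.9914,.1305]);y=np.array([-.1305,.9914])
    r=(w[:,:2]-[451,227]);a=r@u;b=r@y
    k=(w[:,2]>278)&(w[:,2]<300)&(abs(a)<14)&(abs(b)<85);q=b[k]
    print(' bar y-range rel. predicted kink',np.sort(q)[[0,1,2,-3,-2,-1]].round(1) if k.sum()>5 else q,'x off',np.median(a[k]), 'kink top',np.median(b[k&(w[:,2]>295)]))
    k=(w[:,2]>228)&(w[:,2]<275)&(a>20)&(a<140)&(abs(b)<40)
    p=np.polyfit(a[k],b[k],1);print(' hook slope',p, 'tip a',a[k].min(),'b at seat',np.polyval(p,a[k].min()+45))
E
```

```text
top kink px [174. 257.] seat px [177. 229.]
 bar y-range rel. predicted kink [-70.3 -70.1 -69.  -42.7 -41.1 -40.3] x off 0.48364369338122043 kink top -47.38618255219455
 hook slope [0.01608946 2.13461104] tip a 91.03278030844001 b at seat 4.323304622401999
side kink px [275. 111.] seat px [303. 124.]
 bar y-range rel. predicted kink [-70.7 -70.7 -70.6  -9.   -5.1  -2.4] x off -0.7748645136525509 kink top -44.252890232936345
 hook slope [0.01139671 2.21680007] tip a 31.670975704541995 b at seat 3.0905973050898683
```

View pics/side4.png

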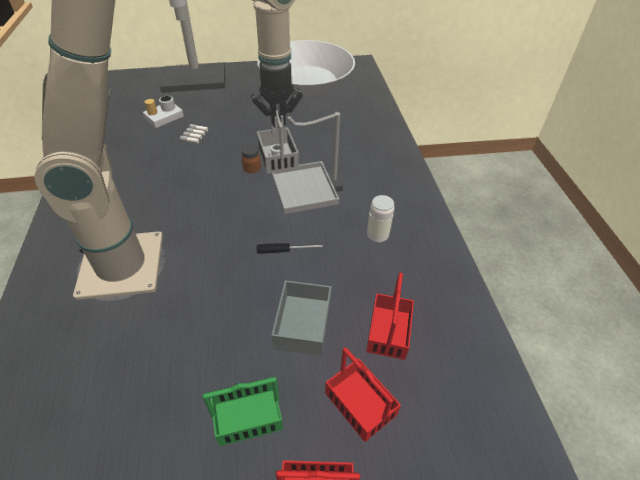

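The side view shows the basket held level left of the hook (bar at about (280,125), tip (291,120)) and the tub still in place. I'll move in over the hook.

Request:
{"name": "send_rows", "arguments": {"series": [[0, [0.06, 0.01, 0], [0, 0, 0]], [0, [0.13, 0.02, 0], [0, 0, 0]], [0, [0.2, 0.04, 0], [0, 0, 0]], [0, [0.25, 0.05, 0], [0, 0, 0]], [0, [0.25, 0.05, 0], [0, 0, 0]], [0, [0.2, 0.04, 0], [0, 0, 0]], [0, [0.1, 0.03, 0], [0, 0, 0]], [0, [0.05, 0.01, 0], [0, 0, 0]]]}}

```text
clock: 10.65
eef_pos: [530.3, 206.2, 284.7]
tool_rot: [-3.141, -0.0, 1.7]
force: [-0.3, -0.7, -4.4]
width: 7.8
gripper_force: 58.5
```

```bash
python3 - <<'E'
from h import *
s=sensors.read_state();print(s['eef_pos'].round(1),s['tool_rot'].round(3),s['force'].round(2))
d=cam('wrist','w5.png');W=cloud(d)
k=np.array([s['eef_pos'][0]-36.4*.13,s['eef_pos'][1]+36.4*.99]);y=np.array([-.1305,.9914])
print('kink',k,[proj(d,[[*(k+b*y),s['eef_pos'][2]+1+(8 if b==0 else 0)]]).round()[0].tolist() for b in(-16,0,16,69)])
print('seat',proj(d,[[528,240,240],[528,245,240]]).round())
c=d['img'][:,:,::-1][140:340,220:420];cv2.imwrite('pics/w5.png',cv2.resize(c,None,fx=3,fy=3,interpolation=cv2.INTER_CUBIC))
E
```

```text
[530.3 206.2 284.7] [-3.141 -0.     1.7  ] [-0.26 -0.66 -4.41]
kink [525.53693647 242.22344533] [[320.0, 280.0], [320.0, 243.0], [320.0, 190.0], [319.0, 17.0]]
seat [[324. 217.]
 [326. 206.]]
```

View pics/w5.png

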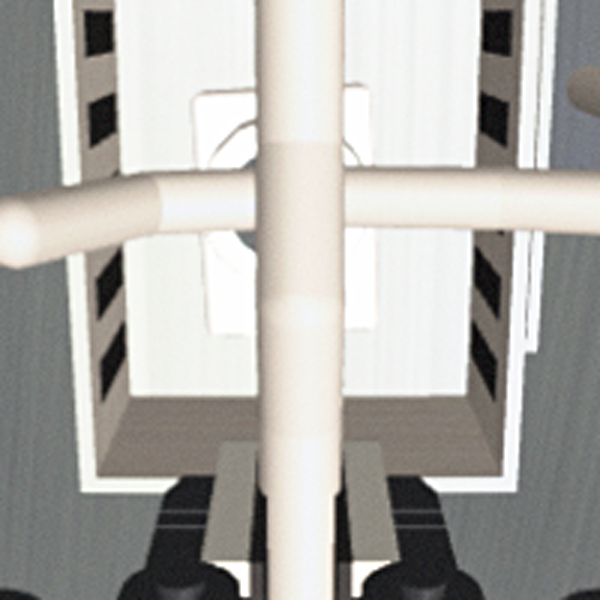

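The hook passes under the kink section (crop rows 140–435, apex about 300, hook row about 200, which is lower down in depth). It is aligned to 1–2 mm, so I nudge slightly and lower.

Request:
{"name": "send_rows", "arguments": {"series": [[0, [0.03, 0.02, 0], [0, 0, 0]], [0, [0, 0, -0.05], [0, 0, 0]], [0, [0, 0, -0.12], [0, 0, 0]], [0, [0, 0, -0.15], [0, 0, 0]], [0, [0, 0, -0.15], [0, 0, 0]], [0, [0, 0, -0.12], [0, 0, 0]], [0, [0, 0, -0.08], [0, 0, 0]], [0, [0, 0, -0.03], [0, 0, 0]]]}}

```text
clock: 11.7
eef_pos: [531.9, 207.2, 242.5]
tool_rot: [-3.141, 0.0, 1.7]
force: [0.4, 0.3, -4.9]
width: 8.0
gripper_force: 58.5
```

Request:
{"name": "send_rows", "arguments": {"series": [[0, [0, 0, -0.02], [0, 0, 0]], [0, [0, 0, -0.02], [0, 0, 0]], [0, [0, 0, -0.01], [0, 0, 0]], [0, [0, 0, 0], [0, 0, 0]]]}}

```text
clock: 12.2
eef_pos: [532.0, 207.3, 240.0]
tool_rot: [3.142, -0.0, 1.7]
force: [-0.1, 0.8, -4.3]
width: 7.9
gripper_force: 58.5
```

Request:
{"name": "send_rows", "arguments": {"series": [[0, [0, 0, -0.02], [0, 0, 0]], [0, [0, 0, -0.01], [0, 0, 0]], [0, [0, 0, 0], [0, 0, 0]]]}}

```text
clock: 12.58
eef_pos: [532.0, 207.3, 238.1]
tool_rot: [-3.142, -0.0, 1.7]
force: [-0.1, -0.3, -4.5]
width: 8.1
gripper_force: 58.5
```

Request:
{"name": "send_rows", "arguments": {"series": [[0, [0, 0, -0.02], [0, 0, 0]], [0, [0, 0, -0.01], [0, 0, 0]], [0, [0, 0, 0], [0, 0, 0]]]}}

```text
clock: 12.95
eef_pos: [532.2, 207.6, 236.8]
tool_rot: [3.141, -0.001, 1.7]
force: [0.0, 0.3, -0.3]
width: 8.1
gripper_force: 58.8
```

The weight is now on the hook, so I open gently.

Request:
{"name": "send_rows", "arguments": {"series": [[9, [0, 0, 0], [0, 0, 0]], [11, [0, 0, 0], [0, 0, 0]], [13, [0, 0, 0], [0, 0, 0]], [16, [0, 0, 0], [0, 0, 0]], [20, [0, 0, 0], [0, 0, 0]], [24, [0, 0, 0], [0, 0, 0]], [30, [0, 0, 0], [0, 0, 0]], [34, [0, 0, 0], [0, 0, 0]]]}}

```text
clock: 13.95
eef_pos: [532.0, 207.2, 236.3]
tool_rot: [3.142, -0.0, 1.7]
force: [-0.6, 1.2, 1.2]
width: 34.1
gripper_force: 0.0
```

```bash
python3 - <<'E'
from h import *
s=sensors.read_state();print(s['eef_pos'].round(1),s['force'].round(2),s['width'])
d=cam('wrist');a=d['img'][:,:,::-1][100:400,160:480];W=cloud(d)
for v in range(40,400,30): print(v,W[v,322].round(1))
e=cam('side');b=cv2.resize(e['img'][:,:,::-1][70:190,236:364],(320,300))
cv2.imwrite('pics/r.png',np.hstack([a,b]))
E
```

```text
[532.  207.2 236.3] [-0.59  1.24  1.17] 34.069274309201546
40 [520.1 303.5 244.3]
70 [521.2 295.2 244.8]
100 [522.3 287.  244.1]
130 [523.4 278.3 245.3]
160 [524.6 269.4 243.2]
190 [525.8 260.1 243.2]
220 [526.9 251.3 247.1]
250 [528.1 242.  248.7]
280 [529.8 229.6 242.7]
310 [531.5 217.1 240. ]
340 [533.1 204.9 239.7]
370 [534.7 192.6 240.5]
```

View pics/r.png

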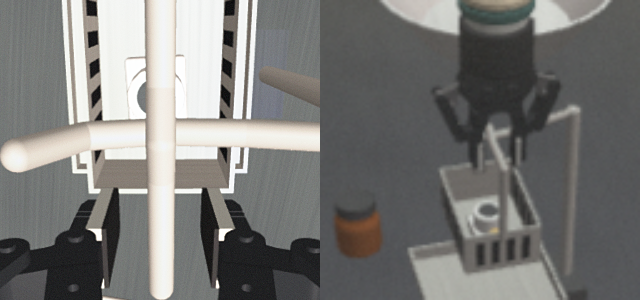

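The basket hangs with the hook in the kink, and the fingers are clear of the bar on both sides. I raise straight up.

Request:
{"name": "send_rows", "arguments": {"series": [[34, [0, 0, 0.05], [0, 0, 0]], [34, [0, 0, 0.1], [0, 0, 0]], [34, [0, 0, 0.2], [0, 0, 0]], [34, [0, 0, 0.3], [0, 0, 0]], [34, [0, 0, 0.4], [0, 0, 0]], [34, [0, 0, 0.4], [0, 0, 0]], [34, [0, 0, 0.3], [0, 0, 0]], [34, [0, 0, 0], [0, 0, 0]]]}}

```text
clock: 15.05
eef_pos: [532.7, 207.8, 343.4]
tool_rot: [3.138, -0.001, 1.7]
force: [-0.5, -0.9, -0.4]
width: 33.7
gripper_force: 0.0
```

Request:
{"name": "send_rows", "arguments": {"series": [[34, [-0.3, -0.3, 0.1], [0, 0, 0]], [34, [-0.5, -0.5, 0], [0, 0, 0]], [34, [-0.3, -0.5, 0], [0, 0, 0]], [34, [0, -0.5, 0], [0, 0, 0]], [34, [0, -0.5, 0], [0, 0, 0]], [34, [0, -0.3, 0], [0, 0, 0]], [34, [0, 0, 0], [0, 0, 0]], [34, [0, 0, 0], [0, 0, 0]]]}}

```text
clock: 16.05
eef_pos: [465.8, 52.2, 347.1]
tool_rot: [-3.141, -0.001, 1.701]
force: [-0.5, 0.2, 0.4]
width: 33.9
gripper_force: 0.0
```

```bash
python3 - <<'E'
from h import *
import time
for i in range(12):
    d=cam('top');W=cloud(d).reshape(-1,3)
    u=np.array([.9914,.1305]);y=np.array([-.1305,.9914]);r=W[:,:2]-[528,241];a=r@u;b=r@y;z=W[:,2]
    k=(z>236)&(z<260)&(abs(a)<25)&(abs(b)<80)&(abs(b)>8)
    r1=(z>130)&(z<165)&(abs(a)<60)&(abs(b)<80)
    p=np.polyfit(b[k],z[k],1)
    if i%2==0: print(sensors.read_state()['clock'],k.sum(),'tilt deg',np.degrees(np.arctan(p[0])).round(2),'bar range',b[k].min().round(1),b[k].max().round(1),'bar a',np.median(a[k]).round(1),'rim',r1.sum(), (np.median(a[r1]).round(1),np.median(b[r1]).round(1)) if r1.any() else '')
    last=d
e=cam('side')
cv2.imwrite('pics/f.png',np.hstack([cv2.resize(last['img'][:,:,::-1][170:300,130:270],None,fx=2.8,fy=2.8),cv2.resize(e['img'][:,:,::-1][70:200,236:376],None,fx=2.8,fy=2.8)]))
E
```

```text
16.1 81 tilt deg 1.1 bar range 15.9 69.4 bar a 0.4 rim 142 (np.float64(-9.7), np.float64(67.4))
16.2 78 tilt deg 3.09 bar range 17.4 68.2 bar a 0.3 rim 141 (np.float64(-10.8), np.float64(67.4))
16.3 80 tilt deg 0.42 bar range 16.2 68.4 bar a 0.3 rim 139 (np.float64(-10.5), np.float64(67.3))
16.4 83 tilt deg 1.79 bar range 16.2 68.0 bar a 0.3 rim 145 (np.float64(-11.1), np.float64(67.3))
16.5 82 tilt deg 2.58 bar range 16.7 67.6 bar a 0.5 rim 139 (np.float64(-11.3), np.float64(67.3))
16.6 85 tilt deg 2.59 bar range 16.9 67.9 bar a 0.0 rim 145 (np.float64(-11.0), np.float64(67.3))
```

View pics/f.png

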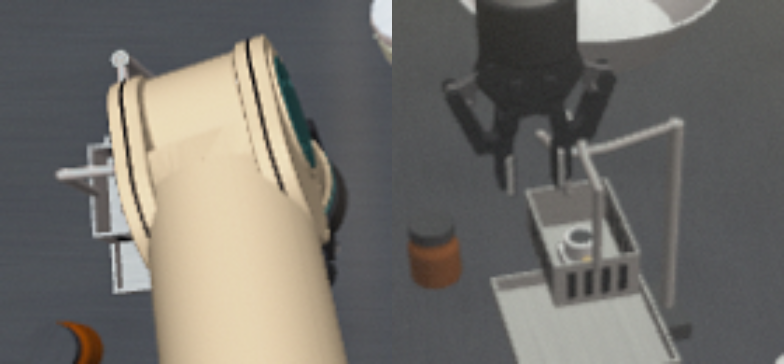

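The basket hangs upright on the hook with the casting inside. I back away further and check the sway with numbers.

Request:
{"name": "send_rows", "arguments": {"series": [[34, [0, -0.3, 0], [0, 0, 0]], [34, [0, -0.6, 0], [0, 0, 0]], [34, [0, -0.7, 0], [0, 0, 0]], [34, [0, -0.7, 0], [0, 0, 0]], [34, [0, -0.7, 0], [0, 0, 0]], [34, [0, -0.6, 0], [0, 0, 0]], [34, [0, -0.3, 0], [0, 0, 0]], [34, [0, 0, 0], [0, 0, 0]]]}}

```text
clock: 17.7
eef_pos: [465.9, -183.2, 347.1]
tool_rot: [-3.141, -0.001, 1.698]
force: [0.1, 0.4, -0.2]
width: 34.0
gripper_force: 0.0
```

Request:
{"name": "send_rows", "arguments": {"series": [[34, [0, 0, 0], [0, 0, 0]], [34, [0, 0, 0], [0, 0, 0]], [34, [0, 0, 0], [0, 0, 0]], [34, [0, 0, 0], [0, 0, 0]], [34, [0, 0, 0], [0, 0, 0]], [34, [0, 0, 0], [0, 0, 0]], [34, [0, 0, 0], [0, 0, 0]], [34, [0, 0, 0], [0, 0, 0]]]}}

```text
clock: 18.7
eef_pos: [466.0, -182.8, 347.3]
tool_rot: [-3.142, -0.0, 1.7]
force: [-0.0, -0.0, 0.0]
width: 34.2
gripper_force: 0.0
```

```bash
python3 - <<'E'
from h import *
u=np.array([.9914,.1305]);y=np.array([-.1305,.9914])
for i in range(16):
    d=cam('top');W=cloud(d).reshape(-1,3)
    r=W[:,:2]-[528,241];a=r@u;b=r@y;z=W[:,2]
    k=(z>225)&(z<260)&(abs(a)<8)&(abs(b)<80)&(abs(b)>18)
    r1=(z>135)&(z<162)&(abs(a)<60)&(abs(b)<72)   # rim
    p=np.polyfit(b[k],z[k],1)
    A=np.c_[a[r1],b[r1],np.ones(r1.sum())];f=np.linalg.lstsq(A,z[r1],rcond=None)[0]
    print(round(sensors.read_state()['clock'],2),'bar tilt',np.degrees(np.arctan(p[0])).round(2),'range',b[k].min().round(1),b[k].max().round(1),'rim z',np.median(z[r1]).round(1),'a',np.percentile(a[r1],[1,99]).round(1),'b',np.percentile(b[r1],[1,99]).round(1),'tilts',np.degrees(f[:2]).round(1))
E
```

```text
18.75 bar tilt 2.14 range -67.5 68.2 rim z 145.3 a [-44.6  46. ] b [-62.9  70.4] tilts [-0.4  1.4]
18.8 bar tilt 2.16 range -67.4 68.5 rim z 146.1 a [-44.7  46.1] b [-61.5  70.4] tilts [-0.4  1.4]
18.85 bar tilt 2.16 range -67.1 67.7 rim z 145.4 a [-44.9  46.4] b [-63.   70.5] tilts [-0.1  1.5]
18.9 bar tilt 1.94 range -68.0 68.6 rim z 145.4 a [-44.7  46.4] b [-63.1  70.4] tilts [-0.4  1.2]
18.95 bar tilt 2.09 range -67.5 68.5 rim z 145.9 a [-44.9  46.7] b [-62.   70.1] tilts [-0.3  1.5]
19.0 bar tilt 2.45 range -68.2 68.2 rim z 145.7 a [-44.9  46.4] b [-61.6  69.9] tilts [-0.2  1.8]
19.05 bar tilt 2.03 range -68.1 68.3 rim z 145.9 a [-44.9  46.2] b [-62.1  70.4] tilts [-0.1  1.2]
19.1 bar tilt 2.11 range -68.0 68.9 rim z 145.5 a [-44.9  46.2] b [-62.   70.1] tilts [0.  1.5]
19.15 bar tilt 2.08 range -67.3 68.7 rim z 145.8 a [-45.   46.6] b [-61.9  70.7] tilts [0.  1.3]
19.2 bar tilt 1.99 range -67.6 68.8 rim z 145.8 a [-45.   46.2] b [-61.4  70.1] tilts [-0.4  1.4]
19.25 bar tilt 2.49 range -67.5 68.1 rim z 145.3 a [-44.8  46. ] b [-61.2  70.3] tilts [0.1 1.8]
19.3 bar tilt 2.49 range -67.4 68.3 rim z 145.2 a [-44.9  46.5] b [-62.2  70.1] tilts [-0.3  1.4]
19.35 bar tilt 2.27 range -67.5 69.5 rim z 145.4 a [-44.7  46.5] b [-61.3  70.5] tilts [-0.2  1.5]
19.4 bar tilt 2.46 range -67.6 66.7 rim z 145.5 a [-44.8  46.2] b [-63.   70.5] tilts [-0.6  1.5]
19.45 bar tilt 2.44 range -67.7 67.7 rim z 145.0 a [-44.7  46.4] b [-61.7  70.4] tilts [-0.8  1.5]
19.5 bar tilt 2.2 range -67.4 69.1 rim z 145.0 a [-44.9  46.2] b [-61.7  70.4] tilts [-0.4  1.5]
```

```bash
python3 -c "
from cell import ctrl
print(ctrl.finish_job())"
```

```text
the job is handed in; nothing more can be done
None
```

The basket, with the casting in it, hangs still on the drip-stand hook, centred in the kink, about 2° off level and clear of the tray; the tub and the bystanders were left alone, and I handed the job in at about 19.5 s (verdict not shown).

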